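# Set up the noodle draining stand

## Task

Set up the noodle draining stand: pick up the steel drip plate, lower it over the two locating pins on the stand's bed until it lies flush, and let go of it. Then squeeze in the release button on the cross-bar at the top of the stand's telescopic post and pull the post straight up, past its first stop, to its second stop where it is fully extended, and finish while still gripping the cross-bar and holding it up there, because it sinks back when let go. Leave everything else on the counter where it is.

Things in the scene. Friction and masses are not known exactly. Their poses are not given: they have to be found in the camera images.
- stand: Steel draining stand, fixed to the counter. Origin: on the counter under the axis of its upright post. Its flat bed (250 x 180 x 10 mm) reaches from 50 mm behind the post (+x) to 200 mm in front of it (-x). A fixed tube, 35 mm across, stands on it up to 110 mm above the counter and holds two nested telescopic sections that carry the cross-bar.
- bed_seat (a point): Point on the bed's top face (10 mm above the counter), 125 mm in front of the post, where the centre of the drip plate's underside belongs; axes as the stand. The two locating pins stand 55 mm to either side of it along the stand's y: 10 mm thick, 16 mm high, the top 4 mm tapered.
- drip_plate: Loose stainless plate, 120 (x) x 150 (y) x 6 mm, 0.3 to 0.55 kg, flat on the counter, the same after a half turn. Origin: centre of its underside. Two 14 mm through holes on its y axis, 55 mm either side of the centre. In its middle a bridge handle: bar 12 mm wide (x), 66 mm long (y), 34 to 48 mm above the underside, legs 54 mm apart. Dark slots are surface marks. Seated: y along the stand's y.
- cross_bar: Black cross-bar on top of the post: 24 mm wide (x), 110 mm long (y), 32 mm high, with a small upturned steel hook at each end (148 mm overall); axes as the stand. Origin: centre of the bar, 156 mm above the counter when the post is down, 286 mm when fully extended. The weight on the hand is about 5 N in all, plus about 1 N of friction; it sinks back down when let go.
- button_face (a point): Centre of the face of the release button, a round steel button 20 mm across in the middle of the bar's front (-x) side, at the height of the bar's centre; out, it stands 7 mm proud. Pressed towards +x. A finger pad on it and the other on the bar's back squeeze it in.
- button (a joint): Travel of the button, m: 0 out, 0.0055 fully in. Spring: 2 N to start, 5 N fully in. While it is out, a hook behind the post locks the post down (2 mm of play); past about 4 mm in, the hook is clear.
- upper_section (a joint): Extension of the thin upper section out of the lower one, m: 0 down, 0.065 at its stop. It comes out first; reaching its end is the first stop, felt as a jolt (20 N or more at 50 mm/s) and then a steady pull about 2 N higher. Keep pulling to bring the lower section out.
- lower_section (a joint): Extension of the thicker lower section out of the fixed tube, m: 0 down, 0.065 at its stop, the second stop of the post, where the pull rises sharply.
- tub: Green plastic lidded tub, 108 x 138 x 74 mm, leave alone. Origin: centre of underside.
- mortar: Grey stone mortar, 150 mm across, 100 mm high, with its pestle standing in it up to about 165 mm, leave alone. Origin: centre of underside.
- bowl_a: White ceramic bowl, 140 mm across, 60 mm high, leave alone. Origin: centre of underside.
- bowl_b: White ceramic bowl, 140 mm across, 60 mm high, leave alone. Origin: centre of underside.
- ladle: Stainless ladle lying flat, 315 mm long, 30 mm high, leave alone. Origin: under its handle, x axis towards its cup.
- chilli_jar: Glass jar, 56 mm across, 85 mm high, leave alone. Origin: centre of underside.
- tea_cup: Glass cup, 70 mm across, 70 mm high, leave alone. Origin: centre of underside.
Not all that is in view belongs to the job. What is shaped like the drip_plate but orange is not meant.

How it is judged (in metres and radians):
On the way, in this order (a step that is already met when the one before it is completed fails the run):
1. the plate is lowered over both pins while still gripped (z of drip_plate in the frame of bed_seat below 0.014 m and horizontal distance between drip_plate and bed_seat below 0.005 m and angle between the y axis of drip_plate and the y axis of bed_seat, either way round below 0.08 rad and contact force between the fingers and drip_plate above 1 N), for 0.05 s.
2. the plate lies flush on the bed, let go (z of drip_plate in the frame of bed_seat below 0.002 m and horizontal distance between drip_plate and bed_seat below 0.005 m and angle between the y axis of drip_plate and the y axis of bed_seat, either way round below 0.08 rad and angle between drip_plate's own z axis and vertical below 0.03 rad and contact force between the fingers and drip_plate below 0.1 N), for 0.2 s.
3. the release button is squeezed in while the post is still down (value of joint button above 0.004 m and value of joint each of upper_section, lower_section below 0.01 m), for 0.05 s.
At the end, for the whole second after the job is handed in: Both sections of the post are out to within 5 mm of their stops, the cross-bar is at rest in the fingers' grip (more than 3 N), and the drip plate lies untouched on the pins: flat, within 2 mm of the bed and 5 mm of its place (value of joint each of upper_section, lower_section above 0.06 m and contact force between the fingers and cross_bar above 3 N and linear speed of cross_bar below 0.02 m/s and z of drip_plate in the frame of bed_seat below 0.002 m and horizontal distance between drip_plate and bed_seat below 0.005 m and angle between the y axis of drip_plate and the y axis of bed_seat, either way round below 0.08 rad and angle between drip_plate's own z axis and vertical below 0.03 rad and contact force between the arm and drip_plate below 0.1 N); the arm keeps its last pose, push and grip.
It fails at once if another thing on the counter is moved more than 30 mm (distance of any of tub, mortar, bowl_a, bowl_b, ladle, chilli_jar, tea_cup from where it was at the start of the episode above 0.03 m).
It also fails if it takes over 61 s, if anything falls off the work surface, if the arm or the gripper's body presses on something with over 40 N, if the wrist force passes 120 N, or if a joint passes its speed limit or range.

## Robot

A 6-joint arm with a two-finger parallel gripper is mounted at the origin on the work surface. World frame = base frame: x ahead of the robot, y to its left, z up, the work surface at z = 0. Lengths are in mm, angles in rad, forces in N, time in s.
With the tool pointing down it reaches from about 275 to 1000 mm from the base axis. Payload 8.4 kg.
Tool frame: the origin (TCP) lies at the very end of the fingers, on their centre line; the grasp point (between the pads) lies 19 mm behind it; z points along the fingers, y is the line along which they close (so a half turn about z gives the same grasp; the last joint's range is limited). The gripper opens to 85 mm and grips with 20 to 120 N. Pads are 22 mm wide; open, the fingers measure 114 mm over their backs; the gripper's body (76 mm by 85 mm) begins 54 mm behind the grasp point. The pads swing forward as they close: fully open they stand 13 mm farther back than shut.
Start: joints at [1.107, 0.353, 1.633, -0, 1.155, -0.002], TCP at [278.474, 559.536, 231.281] pointing down, gripper open.
Joint ranges: [-2.63, 2.63], [-0.92, 2.1], [0.06, 2.66], [-1.3, 4.44], [0, 2.69], [-3.02, 3.02]. Speed limits (rad/s): [2.22, 2.22, 2.79, 3.14, 3.14, 3.14].

## Interface

Orientations are given as [roll, pitch, yaw] about the fixed x, y, z axes, in that order (R = Rz(yaw) Ry(pitch) Rx(roll)).
In Python, from rig import sensors, grab_frame, camera_params, order gives the robot as it stands. The module is installed in compiled form; this text tells all that it offers.
- The arm moves only by the tool move_arm, never from a script. Its argument "motion" is a list of rows, each a list of 7 numbers: the turn, a rotation vector about the tool's x, y, z in shares of 4 rad (1.0 is 4 rad), then the shift along the tool's x, y, z in normalised numbers (1 is 1 m), then the finger opening in m, from 0 to 0.0854. A call has 1 to 8 rows; each row is the pose to reach, as a shift and turn from the pose commanded when the call began, along the tool's axes at that moment; what a row does not reach only later rows make up. A row lasts 1/8 s, in which the tool goes at most 62.5 mm and 10.7 degrees, less where a joint would pass 70% of its speed; a pose out of reach is approached as far as the arm can. A call with a gripper value outside its range is refused whole. The fingers move at their own pace and stop on an object; "grip_force" is the grip in N (left out, the last holds). Time passes only in rows, so rows that repeat a pose let the fingers close. It gives the time, the measured TCP pose, the force, the opening and the grip force at its end, in the units of the state.
- sensors.sense(): the state, without advancing time (a new reading comes with each control period).
- grab_frame(name): name is "scene" or "top" or "wrist"; returns (picture, depth): 480x640x3 uint8, red, green, blue; 480x640 float32, mm along the optical axis (not along the pixel's ray), 0 where there is no reading.
- camera_params(name): a dict with "camera_matrix" (3x3 intrinsics, pixels), "world_from_camera" (4x4, takes a point from camera to world coordinates). Camera axes: x right, y down, z forward; pixel columns grow to the right and rows downward; lengths in mm; the calibration is good to about 2 mm. A picture is of the moment at which its call begins: read the wrist's pose just before it. camera_params takes no time and is no camera call; for the wrist camera it gives the pose at the moment of the call.
- order.sign_off(): hands the job in; it is judged then, once.
The state is a dict: "clock": time; "qpos": joint angles; "qvel": joint speeds; "joint_efforts": joint torques, N m; "eef_pos": TCP position; "tcp_rot": TCP orientation; "contact_force": force on the tool from outside, world axes, zero at the start; "wrist_torque": the same for the moment, N m; "opening": opening from 0.0 (shut) to 1.0 (fully open); "grasp_force": force on a finger pad.
Only numpy, scipy, OpenCV 4.12 (cv2) and the standard library are available. Lean on these libraries where they do the work, as an engineer would, in place of code of your own. Each camera call takes 0.05 s, during which the arm holds its last target. There are 200 camera calls.

## Working session

There is one attempt and no reset: what is moved stays moved. The work goes in short steps, Python scripts to look and compute and a tool call to move; the robot and the scene stay as the last step left them, time stands still between calls to the robot, and variables do not carry over. Pictures are saved under pics/ and viewed, at most 10 in all, crops included, and the job is handed in when it is done.

Besides the shell and the picture viewer there is one more tool, called after "Emit:" as a command line: name --pt "numbers of a row" for each row, then --argument value for the rest. move_arm: Moves the arm, as the interface text tells. Its arguments: {"type":"object","properties":{"motion":{"type":"array","items":{"type":"array","items":{"type":"number"}}},"grip_force":{"type":"number"}},"required":["motion"]}

```bash
mkdir -p pics; cat > h.py <<'E'
import numpy as np, cv2
from rig import sensors, grab_frame, camera_params, order
def pts(name,depth,cp=None):
    cp=cp or camera_params(name);K=np.array(cp["camera_matrix"]);T=np.array(cp["world_from_camera"])
    v,u=np.mgrid[:480,:640];P=np.stack([(u-K[0,2])/K[0,0]*depth,(v-K[1,2])/K[1,1]*depth,depth],-1)
    return P@T[:3,:3].T+T[:3,3]
E
python3 - <<'E'
from h import *
s=sensors.sense();print({k:np.round(v,3) for k,v in s.items()})
for n in("top","scene"):
    im,d=grab_frame(n);cp=camera_params(n);np.savez(n+".npz",im=im,d=d,P=pts(n,d,cp))
    cv2.imwrite(f"pics/{n}.png",im[:,:,::-1]);print(n,np.round(cp["world_from_camera"],3).tolist(),cp["camera_matrix"])
E
```

```text
{'clock': np.float64(0.0), 'qpos': array([ 1.107,  0.354,  1.634, -0.   ,  1.155, -0.002]), 'qvel': array([-0.001,  0.   , -0.   ,  0.   , -0.001,  0.001]), 'joint_efforts': array([ 1.0000e-03, -6.0525e+01, -3.4207e+01,  0.0000e+00,  9.0000e-03,
        0.0000e+00]), 'eef_pos': array([278.244, 559.099, 230.556]), 'tcp_rot': array([-3.14, -0.  ,  2.68]), 'contact_force': array([-0.781,  0.675, -0.314]), 'wrist_torque': array([ 0.009,  0.005, -0.049]), 'grasp_force': np.float64(0.0), 'opening': np.float64(0.999)}
top [[-0.02, -0.993, 0.115, 368.101], [-0.999, 0.023, 0.024, -25.12], [-0.026, -0.114, -0.993, 1399.093], [0.0, 0.0, 0.0, 1.0]] [[593.75512179   0.         314.74521779]
 [  0.         593.75512179 243.12326339]
 [  0.           0.           1.        ]]
scene [[0.712, 0.543, -0.445, 945.349], [0.702, -0.553, 0.448, -456.057], [-0.003, -0.632, -0.775, 896.417], [0.0, 0.0, 0.0, 1.0]] [[439.77982818   0.         323.35877775]
 [  0.         439.77982818 240.09486345]
 [  0.           0.           1.        ]]
```

View pics/top.png

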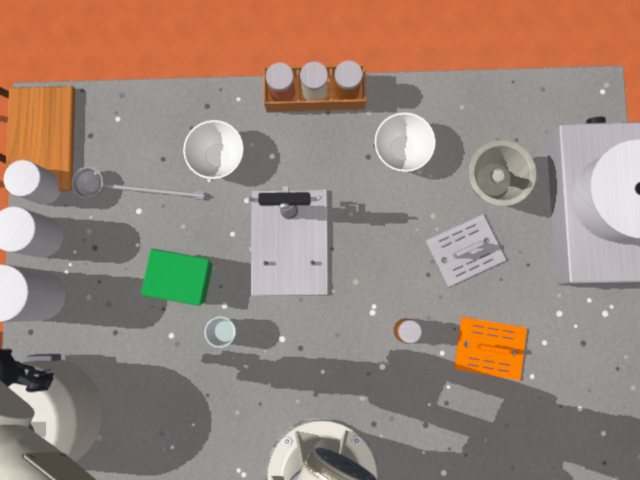

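View pics/scene.png

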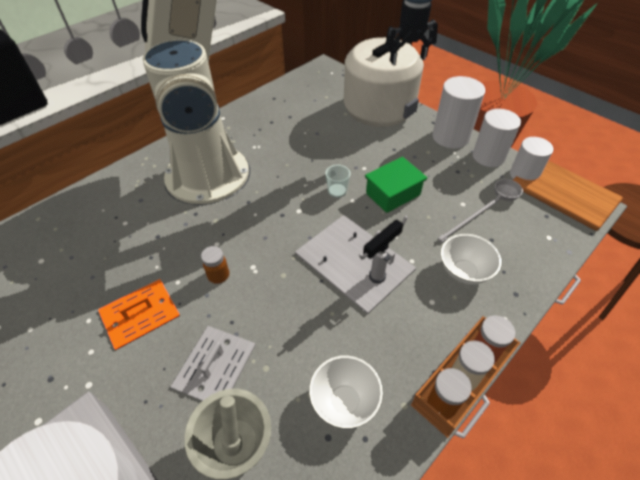

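The top view shows the stand bed at px (250–328, 190–296), pins near (266,263) and (313,263), and the cross-bar at (285,199). The steel plate is at (467,250) beside the mortar, with the orange decoy at (491,348).

```bash
cat >> h.py <<'E'
def ray(cp,uv,z):
    K=np.array(cp["camera_matrix"]);T=np.array(cp["world_from_camera"])
    uv=np.atleast_2d(uv).astype(float);r=np.c_[(uv-K[:2,2])/[K[0,0],K[1,1]],np.ones(len(uv))]@T[:3,:3].T
    return T[:3,3]+r*((z-T[2,3])/r[:,2])[:,None]
E
python3 - <<'E'
from h import *
cp=camera_params("top");f=np.load("top.npz");im=f['im'];P=f['P'];z=P[...,2]
print("counter z",np.median(z[300:400,300:390]),"bed z",np.median(z[235:255,260:320]),"plate z",np.median(z[243:257,440:455]))
hsv=cv2.cvtColor(im,cv2.COLOR_RGB2HSV)
g=im.astype(int).mean(2)
def rect(name,x0,x1,y0,y1,m,h):
    mm=np.zeros((480,640),np.uint8);mm[y0:y1,x0:x1]=m[y0:y1,x0:x1]
    c=max(cv2.findContours(mm,0,2)[0],key=cv2.contourArea);r=cv2.minAreaRect(c);b=cv2.boxPoints(r)
    w=ray(cp,b,h)[:,:2];print(name,np.round(b).tolist(),"centre",w.mean(0).round(1),"sides",[(np.linalg.norm(w[i]-w[(i+1)%4]).round(1),np.degrees(np.arctan2(*(w[(i+1)%4]-w[i])[::-1])).round(1)) for i in(0,1)])
print("gray",g[220,270],g[235,440],g[320,350])
o=lambda m:cv2.morphologyEx(m.astype(np.uint8),cv2.MORPH_CLOSE,np.ones((7,7)))
rect("bed",240,338,180,306,o(g>130),10)
rect("plate",415,520,205,295,o(g>130),6)
rect("bar",240,335,180,215,(g<60),172)
# pins: dark/bright, z
for n,(x0,x1,y0,y1),lo,hi in(("handle",(420,515,205,295),35,60),("bar",(240,335,180,215),150,190),("pins",(255,325,250,275),18,34)):
    q=P[y0:y1,x0:x1].reshape(-1,3);q=q[(q[:,2]>lo)&(q[:,2]<hi)]
    print(n,len(q),q.min(0).round(1),q.max(0).round(1),np.median(q,0).round(1))
    if len(q)>5:
        r=cv2.minAreaRect(q[:,:2].astype(np.float32));print(r)
a=cv2.resize(im[180:310,235:345],None,fx=5,fy=4.6,interpolation=cv2.INTER_CUBIC)
c1=cv2.resize(im[180:300,240:335],None,fx=4,fy=4,interpolation=2);c2=cv2.resize(im[195:315,420:520],None,fx=4,fy=4,interpolation=2)
cv2.imwrite("pics/crop.png",np.hstack([c1,c2])[:,:,::-1])
E
```

```text
counter z -0.16607198192798478 bed z 9.918507180249094 plate z 5.69586892834343
gray 188.33333333333334 191.33333333333334 150.66666666666666
bed [[240.0, 180.0], [337.0, 180.0], [337.0, 305.0], [240.0, 305.0]] centre [533.2  70.4] sides [(np.float64(232.0), np.float64(-91.5)), (np.float64(296.2), np.float64(178.6))]
plate [[415.0, 205.0], [519.0, 205.0], [519.0, 294.0], [415.0, 294.0]] centre [ 506.7 -347.9] sides [(np.float64(244.3), np.float64(-91.4)), (np.float64(209.4), np.float64(176.6))]
bar [[259.0, 193.0], [309.0, 193.0], [309.0, 204.0], [259.0, 204.0]] centre [605.7  67.2] sides [(np.float64(105.4), np.float64(-91.4)), (np.float64(23.5), np.float64(178.9))]
handle 155 [ 487.1 -373.9   35.5] [ 521.1 -313.4   54.4] [ 503.  -341.5   46.6]
((504.1575012207031, -343.9168395996094), (11.86574649810791, 66.23212432861328), 23.488643646240234)
bar 756 [588.3  -8.5 150.1] [619.9 145.9 178.9] [605.4  68.8 170.5]
((603.8614501953125, 68.75616455078125), (154.44029235839844, 31.12177085876465), 89.395751953125)
pins 35 [469.1  10.8  18.2] [510.9 144.1  29.9] [482.9  92.2  23.1]
((492.1581726074219, 78.57530975341797), (39.76338577270508, 132.9318084716797), 5.336784362792969)
```

View pics/crop.png

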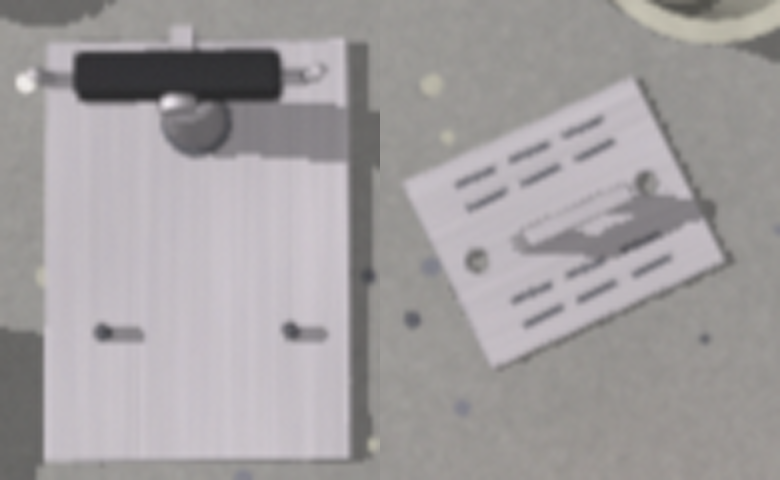

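The crop shows the pin tops (dark dots) at full-image px (265.75,262.75) and (312.75,262.75), and the plate holes at about (444,260.2) and (486.8,240.8). There is also a small tab behind the bar at (285,188).

```bash
python3 - <<'E'
from h import *
cp=camera_params("top");f=np.load("top.npz");P=f['P'];z=P[...,2]
pins=ray(cp,[[265.75,262.75],[312.75,262.75]],26);print("pins",pins.round(1).tolist(),pins.mean(0).round(1))
ho=ray(cp,[[444,260.2],[486.8,240.8]],6);d=ho[0]-ho[1];print("holes",ho.round(1).tolist(),ho.mean(0).round(1),np.linalg.norm(d),np.arctan2(-d[0],d[1]))
for n,(x0,x1,y0,y1),lo,hi in(("bed",(240,340,180,306),6,14),("plate",(415,520,205,295),3.5,9)):
    m=np.zeros((480,640),np.uint8);m[y0:y1,x0:x1]=((z>lo)&(z<hi))[y0:y1,x0:x1]
    m=cv2.morphologyEx(cv2.morphologyEx(m,3,np.ones((5,5))),2,np.ones((3,3)))
    c=max(cv2.findContours(m,0,2)[0],key=cv2.contourArea)[:,0]
    r=cv2.minAreaRect(ray(cp,c,10 if n=="bed" else 6)[:,:2].astype(np.float32));print(n,r)
q=P[180:220,240:335].reshape(-1,3);q=q[(q[:,2]>166)&(q[:,2]<176)];print("bartop",len(q),cv2.minAreaRect(q[:,:2].astype(np.float32)))
print("tab",P[186:192,285].round(0).tolist(), "button",P[203:208,285].round(0).tolist())
print(camera_params("wrist"))
E
```

```text
pins [[483.4, 122.8, 26.0], [481.0, 13.5, 26.0]] [482.2  68.1  26. ]
holes [[481.8, -293.4, 6.0], [525.2, -395.3, 6.0]] [ 503.5 -344.4    6. ] 110.72315619113846 0.4028119050507207
bed ((532.8353271484375, 76.69917297363281), (194.63771057128906, 258.8714904785156), 88.72441864013672)
plate ((504.4088134765625, -346.7256164550781), (241.151123046875, 204.95193481445312), 87.38628387451172)
bartop 563 ((603.7924194335938, 68.70922088623047), (154.4140625, 30.45798683166504), 89.85497283935547)
tab [[670.0, 77.0, -3.0], [639.0, 68.0, 130.0], [637.0, 68.0, 130.0], [634.0, 68.0, 132.0], [632.0, 68.0, 131.0], [629.0, 68.0, 135.0]] button [[596.0, 65.0, 173.0], [595.0, 66.0, 166.0], [593.0, 66.0, 168.0], [591.0, 66.0, 164.0], [589.0, 66.0, 162.0]]
{'camera_matrix': array([[360.08101701,   0.        , 323.87216336],
       [  0.        , 360.08101701, 240.81182717],
       [  0.        ,   0.        ,   1.        ]]), 'world_from_camera': array([[ 4.47055299e-01,  8.57831249e-01,  2.53509582e-01,
         2.12810295e+02],
       [ 8.94506137e-01, -4.28543943e-01, -1.27314016e-01,
         5.91235040e+02],
       [-5.73945047e-04,  2.83682283e-01, -9.58918158e-01,
         3.74815496e+02],
       [ 0.00000000e+00,  0.00000000e+00,  0.00000000e+00,
         1.00000000e+00]])}
```

```bash
cat > go.py <<'E'
import sys
from h import *
from scipy.spatial.transform import Rotation as R
x,y,z,yaw=map(float,sys.argv[1:5]);s=sensors.sense()
A=R.from_euler("xyz",s["tcp_rot"]);B=R.from_euler("xyz",[np.pi,0,yaw])
print(s["clock"],np.round(s["eef_pos"],1),np.round(s["tcp_rot"],4),np.round(s["contact_force"],2),round(float(s["qpos"][5]),2))
print("turn",(A.inv()*B).as_rotvec().round(4),"shift m",(A.inv().apply(np.array([x,y,z])-s["eef_pos"])/1000).round(4))
E
python3 go.py 503.5 -344.4 200 1.974
```

```text
0.1 [278.3 559.1 230.6] [-3.1403 -0.      2.6798] [-0.55 -0.43 -0.41] -0.0
turn [-1.200e-03  4.000e-04  7.058e-01] shift m [-0.6042 -0.7085  0.0315]
```

Units first: turns go in shares of 4 rad. So 0.706 rad / 4 = 0.1765.

Emit:
move_arm --pt "0 0 0.025 -0.04 -0.047 0 0.06" --pt "0 0 0.05 -0.08 -0.094 0 0.06" --pt "0 0 0.075 -0.12 -0.141 0 0.06" --pt "0 0 0.1 -0.16 -0.188 0 0.06" --pt "0 0 0.125 -0.2 -0.235 0 0.06" --pt "0 0 0.15 -0.24 -0.282 0 0.06" --pt "0 0 0.175 -0.28 -0.329 0 0.06" --pt "0 0 0.1765 -0.32 -0.376 0 0.06"

```text
clock: 1.1
eef_pos: [397.5, 78.5, 231.4]
tcp_rot: [3.141, 0.0, 1.973]
contact_force: [0.4, 0.2, -0.0]
opening: 0.705
grasp_force: 0.0
```

```bash
python3 go.py 503.5 -344.4 180 1.974
```

```text
1.1 [397.5  78.5 231.4] [3.1409e+00 1.0000e-04 1.9726e+00] [ 0.45  0.24 -0.01] -0.21
turn [ 0.0006  0.0001 -0.0014] shift m [-0.4306 -0.0678  0.0514]
```

Emit:
move_arm --pt "0 0 0 -0.06 -0.009 0.005 0.06" --pt "0 0 0 -0.12 -0.018 0.01 0.06" --pt "0 0 0 -0.18 -0.027 0.02 0.06" --pt "0 0 0 -0.24 -0.036 0.03 0.06" --pt "0 0 0 -0.3 -0.046 0.04 0.06" --pt "0 0 0 -0.36 -0.056 0.045 0.06" --pt "0 0 0 -0.41 -0.065 0.05 0.06" --pt "0 0 0 -0.4305 -0.068 0.0515 0.06"

```text
clock: 2.1
eef_pos: [503.6, -344.7, 178.9]
tcp_rot: [-3.141, -0.001, 1.972]
contact_force: [0.2, 0.7, -0.4]
opening: 0.704
grasp_force: 0.0
```

```bash
python3 - <<'E'
from h import *
s=sensors.sense();print(s["eef_pos"].round(1),s["tcp_rot"].round(3))
cp=camera_params("wrist");im,d=grab_frame("wrist");np.savez("w1.npz",im=im,d=d,P=pts("wrist",d,cp))
import pickle;pickle.dump(cp,open("w1.pkl","wb"))
cv2.imwrite("pics/w1.png",im[:,:,::-1])
E
```

```text
[ 503.6 -344.7  178.9] [-3.141e+00 -1.000e-03  1.972e+00]
```

View pics/w1.png

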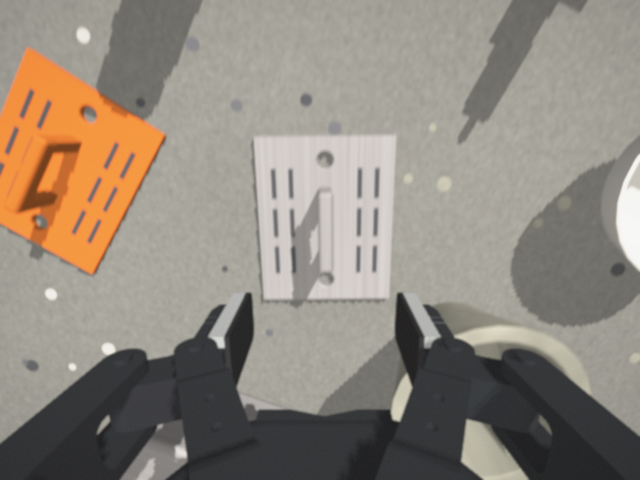

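The wrist view shows the steel plate squarely aligned below the gripper. Its holes are at px (325,158) and (327,279), the handle spans x 320–332 and y 190–275, and the mortar rim is at lower right.

```bash
python3 - <<'E'
from h import *
import pickle
cp=pickle.load(open("w1.pkl","rb"));f=np.load("w1.npz");P=f['P'];z=P[...,2]
h=ray(cp,[[325,158],[327,279]],6);d=h[0]-h[1];print("holes",h.round(1).tolist(),h.mean(0).round(1),np.linalg.norm(d),np.arctan2(-d[0],d[1]))
print(np.median(z[50:100,300:400]))
m=np.zeros((480,640),bool);m[130:300,250:400]=True
q=P[m&(z>44)&(z<52)];print("handle",len(q),cv2.minAreaRect(q[:,:2].astype(np.float32)),q.mean(0))
q=P[m&(z>3)&(z<9)];r=cv2.minAreaRect(q[:,:2].astype(np.float32));print("plate",r)
Pt=np.load("top.npz")['P'][135:215,460:545].reshape(-1,3);Pt=Pt[(Pt[:,2]>90)&(Pt[:,2]<108)];print("mortar",cv2.minEnclosingCircle(Pt[:,:2].astype(np.float32)))
E
python3 go.py 503.5 -344.4 22 1.974
```

```text
holes [[483.0, -295.8, 6.0], [528.3, -398.2, 6.0]] [ 505.7 -347.     6. ] 111.97310706617857 0.41708455300634406
1.5223892632501475
handle 1175 ((503.8683166503906, -345.9145202636719), (11.308509826660156, 65.28785705566406), 23.239898681640625) [ 503.44236733 -344.47879251   49.14433411]
plate ((504.9752197265625, -346.81103515625), (142.17929077148438, 157.18145751953125), 22.807043075561523)
mortar ((667.0009155273438, -411.26202392578125), 75.72887420654297)
2.15 [ 504.1 -345.7  179. ] [-3.1412e+00  6.0000e-04  1.9720e+00] [-0.05 -1.59  0.61] -1.0
turn [-0.0004  0.0006 -0.002 ] shift m [0.0015 0.     0.157 ]
```

Emit:
move_arm --pt "0 0 0 0 0 0.05 0.05" --pt "0 0 0 0 0 0.1 0.05" --pt "0 0 0 0 0 0.14 0.05" --pt "0 0 0 0 0 0.156 0.05" --pt "0 0 0 0 0 0.156 0.0" --pt "0 0 0 0 0 0.156 0.0" --pt "0 0 0 0 0 0.156 0.0" --pt "0 0 0 0 0 0.156 0.0" --grip_force 60

```text
clock: 3.15
eef_pos: [504.9, -342.9, 25.7]
tcp_rot: [3.14, 0.002, 1.974]
contact_force: [1.1, 1.9, 7.8]
opening: 0.125
grasp_force: 60.2
```

```bash
python3 go.py 482.2 68.1 150 1.549
```

```text
3.15 [ 504.9 -342.9   25.7] [3.1398e+00 2.3000e-03 1.9736e+00] [1.05 1.93 7.78] -1.0
turn [0.0022 0.0019 0.4246] shift m [ 0.3867  0.1405 -0.125 ]
```

Converted, 0.4246 rad / 4 = 0.1062.

Emit:
move_arm --pt "0 0 0 0 0 -0.03 0.0" --pt "0 0 0 0 0 -0.08 0.0" --pt "0 0 0.02 0.055 0.02 -0.12 0.0" --pt "0 0 0.04 0.11 0.04 -0.125 0.0" --pt "0 0 0.06 0.165 0.06 -0.125 0.0" --pt "0 0 0.08 0.22 0.08 -0.125 0.0" --pt "0 0 0.1 0.275 0.1 -0.125 0.0" --pt "0 0 0.1062 0.33 0.12 -0.125 0.0"

```text
clock: 4.15
eef_pos: [484.3, 10.0, 149.4]
tcp_rot: [3.14, -0.0, 1.547]
contact_force: [0.5, -0.0, -3.8]
opening: 0.128
grasp_force: 59.2
```

```bash
python3 go.py 482.2 68.1 110 1.549
```

```text
4.15 [484.3  10.  149.4] [ 3.1404 -0.      1.5472] [ 0.54 -0.03 -3.76] 0.04
turn [ 0.0012 -0.     -0.0018] shift m [ 0.058  -0.0035  0.0394]
```

```bash
python3 - <<'E'
from h import *
import pickle
s=sensors.sense();print(s["eef_pos"].round(1),s["tcp_rot"].round(3))
out=[]
for n in("wrist","top"):
    cp=camera_params(n);im,d=grab_frame(n);np.savez(n+"2.npz",im=im,d=d,P=pts(n,d,cp));pickle.dump(cp,open(n+"2.pkl","wb"));out.append(im)
t=cv2.resize(out[1][170:310,230:390],(549,480),interpolation=2)
cv2.imwrite("pics/w2.png",np.hstack([out[0][:,100:540],t])[:,:,::-1][:, :][:480,:800])
E
```

```text
[484.3  10.  149.4] [ 3.14  -0.     1.547]
```

View pics/w2.png

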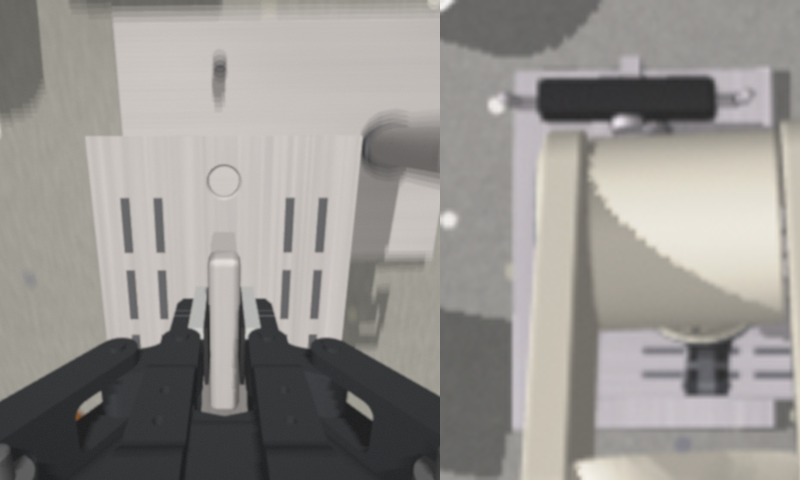

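The wrist view shows the held plate with its near hole at full px (324,181), and the left pin near (320,50–80) with its shadow below.

```bash
python3 - <<'E'
from h import *
import pickle
f=np.load("wrist2.npz");im=f['im'];P=f['P'];g=im.astype(int).mean(2).astype(int)
for r in range(44,112,3):print(r,g[r,308:334:2],P[r,320].round(0))
cp=pickle.load(open("wrist2.pkl","rb"));z=P[...,2]
print("hole edge z",np.median(z[150:170,300:350]), "bed z", np.median(z[20:40,300:350]))
e=cv2.HoughCircles(cv2.GaussianBlur(im[160:205,300:350].mean(2).astype(np.uint8),(3,3),0),cv2.HOUGH_GRADIENT,1,50,param1=60,param2=8,minRadius=12,maxRadius=22);print(e)
zt=np.median(z[150:170,300:350]);
for v in(zt,131,130): print(ray(cp,[[324,181]],v))
for v in([320,57],[320,62],[320,66]):print(v,ray(cp,[v],26))
for v in(0,40,100,150): print(v,ray(cp,[[np.argmax(g[v]>0),v]],10)) if 0 else None
ml=cv2.Canny(im,40,100)[:, :];print(np.argwhere(ml[30])[:6].ravel(),np.argwhere(ml[110])[:6].ravel())
E
```

```text
44 [195 195 195 196 195 194 195 194 195 194 195 194 193] [484. 143.  13.]
47 [196 194 195 195 194 193 194 195 193 194 193 194 193] [484. 141.  11.]
50 [195 194 194 191 182 179 178 183 189 194 194 194 193] [484. 139.  12.]
53 [196 195 191 180 179 177 176 175 177 188 194 194 195] [484. 137.  11.]
56 [195 195 185 167 160 159 159 158 162 178 192 193 193] [484. 135.  11.]
59 [196 196 180 154 152 149 147 147 148 167 192 194 193] [484. 133.  11.]
62 [195 195 179 141 126 127 128 125 127 162 192 195 194] [484. 131.  12.]
65 [196 193 172 131 112 104  99 103 118 158 192 194 193] [484. 127.  24.]
68 [196 195 168 119  98  99  99  97 101 153 191 195 196] [484. 125.  28.]
71 [197 195 170 120  98  98  98  97 110 155 191 193 195] [484. 123.  27.]
74 [198 195 168 122 109 111 112 109 117 163 192 195 196] [484. 121.  28.]
77 [200 194 165 133 119 114 112 114 127 171 195 197 195] [484. 120.  25.]
80 [198 193 157 133 125 123 121 122 138 185 196 196 195] [484. 118.  23.]
83 [198 193 155 136 133 132 131 133 150 188 196 194 195] [483. 118.  11.]
86 [198 194 157 135 136 136 134 136 153 188 196 196 197] [483. 1
[... 321 characters left out ...]
0 168 157 155 160 170 178 196 196 196 196] [483. 106.  11.]
104 [197 197 198 183 170 170 169 179 185 195 196 197 197] [483. 103.  11.]
107 [196 198 198 187 177 178 178 185 192 196 196 196 195] [483. 101.  12.]
110 [197 197 197 190 184 183 184 191 197 198 198 196 197] [483.  99.  12.]
hole edge z 131.3964982452896 bed z 11.411701044817903
[[[23.5 21.5 14.9]]]
[[484.51490232  61.86968439 131.39649825]]
[[484.51493237  61.82126316 131.        ]]
[[484.51500817  61.69914098 130.        ]]
[320, 57] [[483.91691328 132.03253132  26.        ]]
[320, 62] [[483.83030143 128.97115959  26.        ]]
[320, 66] [[483.7605662  126.50630654  26.        ]]
[ 47 139 213 568 580 623] [ 83  93 220 314 555 563]
```

Converted, -0.002 rad / 4 = -0.0005.

Emit:
move_arm --pt "0 0 0 0.03 -0.001 0 0.0" --pt "0 0 -0.0005 0.05 -0.002 0.01 0.0" --pt "0 0 -0.0005 0.0615 -0.002 0.03 0.0" --pt "0 0 -0.0005 0.0615 -0.002 0.06 0.0" --pt "0 0 -0.0005 0.0615 -0.002 0.08 0.0" --pt "0 0 -0.0005 0.0615 -0.002 0.09 0.0" --pt "0 0 -0.0005 0.0615 -0.002 0.09 0.0"

```text
clock: 5.12
eef_pos: [483.8, 69.5, 58.6]
tcp_rot: [-3.141, 0.0, 1.551]
contact_force: [-0.8, -1.0, -2.5]
opening: 0.125
grasp_force: 59.2
```

```bash
python3 - <<'E'
from h import *
s=sensors.sense();print(s["eef_pos"].round(1),s["tcp_rot"].round(4),s["contact_force"].round(1))
cp=camera_params("wrist");im,d=grab_frame("wrist")
np.savez("w3.npz",im=im,d=d,P=pts("wrist",d,cp));import pickle;pickle.dump(cp,open("w3.pkl","wb"))
cv2.imwrite("pics/w3.png",np.hstack([cv2.resize(im[90:290,200:500],(600,400)),cv2.resize(im[160:210,300:350],(200,400),interpolation=2)][:1]+[cv2.copyMakeBorder(cv2.resize(im[155:205,299:349],(200,200),interpolation=2),0,200,0,0,0)])[:,:,::-1])
E
```

```text
[483.8  69.5  58.6] [-3.1408e+00  2.0000e-04  1.5509e+00] [-0.8 -1.  -2.5]
```

View pics/w3.png

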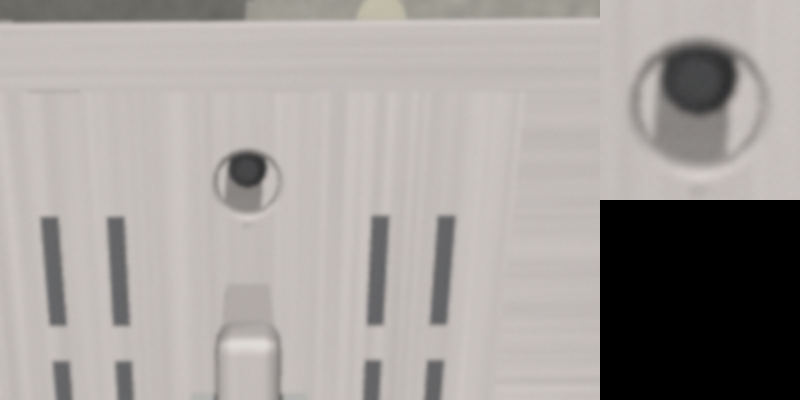

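The picture shows the pin's dark top through the hole: pin at px (323.8,174), hole centre at (324,180.5). Only a y correction should be needed.

```bash
python3 - <<'E'
from h import *
import pickle
cp=pickle.load(open("w3.pkl","rb"));z=np.load("w3.npz")["P"][...,2]
zt=np.median(z[150:165,300:350]);print(zt,np.median(z[105:125,300:350]))
for a in(zt,zt-1,zt+1):print(ray(cp,[[324,180.5]],a).round(2),ray(cp,[[323.75,174]],26).round(2))
s=sensors.sense();print(s["eef_pos"].round(1))
E
```

```text
40.72961644568137 11.504492294328713
[[483.8  121.62  40.73]] [[483.73 122.98  26.  ]]
[[483.8  121.5   39.73]] [[483.73 122.98  26.  ]]
[[483.8  121.74  41.73]] [[483.73 122.98  26.  ]]
[484.3  69.6  59.2]
```

Emit:
move_arm --pt "0 0 0 0.0014 0 0.002 0.0" --pt "0 0 0 0.0014 0 0.005 0.0" --pt "0 0 0 0.0014 0 0.008 0.0" --pt "0 0 0 0.0014 0 0.01 0.0" --pt "0 0 0 0.0014 0 0.012 0.0" --pt "0 0 0 0.0014 0 0.014 0.0" --pt "0 0 0 0.0014 0 0.014 0.0"

```text
clock: 6.05
eef_pos: [483.9, 71.2, 44.6]
tcp_rot: [-3.141, 0.0, 1.551]
contact_force: [0.4, 0.2, -4.2]
opening: 0.129
grasp_force: 59.2
```

Emit:
move_arm --pt "0 0 0 0 0 0.002 0.0" --pt "0 0 0 0 0 0.004 0.0" --pt "0 0 0 0 0 0.006 0.0" --pt "0 0 0 0 0 0.008 0.0" --pt "0 0 0 0 0 0.009 0.0" --pt "0 0 0 0 0 0.009 0.0"

```text
clock: 6.8
eef_pos: [484.0, 71.2, 35.8]
tcp_rot: [-3.142, 0.0, 1.551]
contact_force: [0.2, 0.4, -4.1]
opening: 0.127
grasp_force: 59.3
```

Emit:
move_arm --pt "0 0 0 0 0 0.0007 0.0" --pt "0 0 0 0 0 0.001 0.0" --pt "0 0 0 0 0 0.001 0.0"

```text
clock: 7.18
eef_pos: [484.1, 71.2, 35.6]
tcp_rot: [3.141, -0.0, 1.551]
contact_force: [-4.8, -0.7, 9.9]
opening: 0.128
grasp_force: 61.2
```

Contact with the bed; release.

Emit:
move_arm --pt "0 0 0 0 0 0 0.02" --pt "0 0 0 0 0 0 0.045" --pt "0 0 0 0 0 0 0.06" --pt "0 0 0 0 0 0 0.06" --pt "0 0 0 0 0 -0.03 0.06" --pt "0 0 0 0 0 -0.08 0.06" --pt "0 0 0 0 0 -0.13 0.06" --pt "0 0 0 0 0 -0.18 0.06"

```text
clock: 8.18
eef_pos: [483.8, 71.2, 216.4]
tcp_rot: [-3.142, 0.0, 1.551]
contact_force: [0.7, -0.7, -0.2]
opening: 0.702
grasp_force: 0.0
```

```bash
python3 - <<'E'
from h import *
s=sensors.sense();print(s["clock"],s["eef_pos"].round(1),s["tcp_rot"].round(4),s["contact_force"].round(1))
cp=camera_params("wrist");im,d=grab_frame("wrist")
P=pts("wrist",d,cp);np.savez("w4.npz",im=im,d=d,P=P);import pickle;pickle.dump(cp,open("w4.pkl","wb"))
cv2.imwrite("pics/w4.png",im[:,:,::-1])
E
```

```text
8.175 [483.8  71.2 216.4] [-3.1416  0.      1.5512] [ 0.7 -0.7 -0.2]
```

View pics/w4.png

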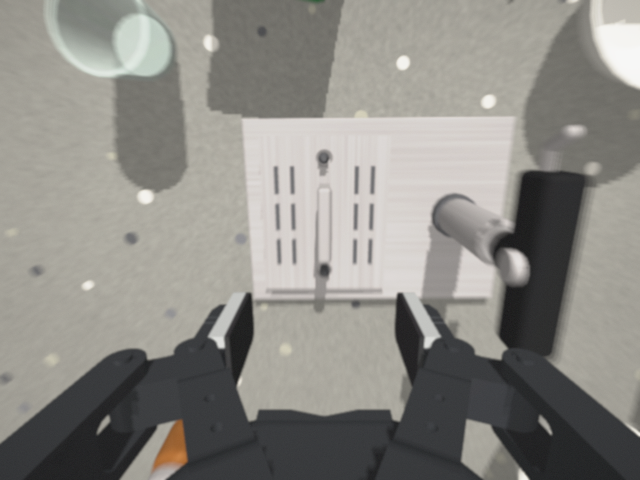

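The plate lies on the bed with both pins showing through its holes, at px (324,157) and (325,269). The bar is the black block at x 500–585, y 170–355, with the button on its left face near (513,265).

```bash
python3 - <<'E'
from h import *
import pickle
cp=pickle.load(open("w4.pkl","rb"));f=np.load("w4.npz");P=f["P"];im=f["im"];z=P[...,2];g=im.astype(int).mean(2)
print("pins",ray(cp,[[324,157],[325,269]],26).round(1).tolist())
print("plate z",np.median(z[150:280,300:315]),np.median(z[150:280,340:350]),np.median(z[170:280,400:430]))
m=np.zeros((480,640),np.uint8);m[150:365,490:600]=((g<45)&(z>160)&(z<185))[150:365,490:600]
c=max(cv2.findContours(m,0,2)[0],key=cv2.contourArea);b=cv2.boxPoints(cv2.minAreaRect(c));q=P[m>0];q2=q[q[:,2]>q[:,2].max()-12]
print(b.round(0).tolist(),"top z",np.median(q[:,2]),"ray centre",ray(cp,b,172).mean(0).round(1),cv2.minAreaRect(q[:,:2].astype(np.float32)))
k=(g>110)&(z>135)&(z<180);k[:, :480]=0;k[:240]=0;k[290:]=0;k[:,535:]=0
q=P[k];print("button",len(q),q.min(0).round(1),q.max(0).round(1),np.median(q,0).round(1))
E
python3 go.py 603 66 215 1.549
```

```text
pins [[484.1, 123.6, 26.0], [482.8, 15.3, 26.0]]
plate z 17.452332672792778 17.560538203989836 11.673187235814368
[[501.0, 346.0], [528.0, 170.0], [556.0, 174.0], [529.0, 350.0]] top z 171.49707060375385 ray centre [596.1  70.  172. ] ((605.7791748046875, 68.06512451171875), (106.5052261352539, 22.762645721435547), 89.34172058105469)
button 773 [587.7  43.9 144. ] [597.2  76.5 173.9] [593.3  67.  166.1]
8.225 [486.9  71.6 222.6] [ 3.1333e+00 -1.3000e-03  1.5512e+00] [ 2.85 -0.71  6.13] 0.16
turn [ 0.0083 -0.0013  0.0022] shift m [-0.0034  0.1161  0.0085]
```

```bash
python3 go.py 605.2 66.8 139 1.549
```

```text
8.225 [486.9  71.6 222.6] [ 3.1333e+00 -1.3000e-03  1.5512e+00] [ 2.85 -0.71  6.13] 0.16
turn [ 0.0083 -0.0013  0.0022] shift m [-0.0026  0.1176  0.0846]
```

Converted, 0.002 rad / 4 = 0.0005.

Emit:
move_arm --pt "0 0 0.0005 0 0.03 -0.005 0.06" --pt "0 0 0.0005 -0.002 0.06 -0.005 0.06" --pt "0 0 0.0005 -0.002 0.09 -0.005 0.06" --pt "0 0 0.0005 -0.002 0.11 -0.005 0.06" --pt "0 0 0.0005 -0.002 0.12 -0.005 0.06" --pt "0 0 0.0005 -0.002 0.12 -0.005 0.06" --pt "0 0 0.0005 -0.002 0.12 -0.005 0.06"

```text
clock: 9.1
eef_pos: [603.1, 66.9, 219.6]
tcp_rot: [-3.141, 0.0, 1.549]
contact_force: [-1.1, -0.2, 0.3]
opening: 0.705
grasp_force: 0.0
```

```bash
python3 - <<'E'
from h import *
cp=camera_params("wrist");im,d=grab_frame("wrist")
cv2.imwrite("pics/w5.png",im[:,:,::-1])
E
python3 go.py 605.2 66.8 139 1.549
```

```text
9.15 [603.2  66.9 219.7] [-3.1411  0.      1.5493] [-0.41 -0.6   0.19] 0.13
turn [-0.0005  0.      0.0003] shift m [-0.0001  0.0021  0.0807]
```

View pics/w5.png

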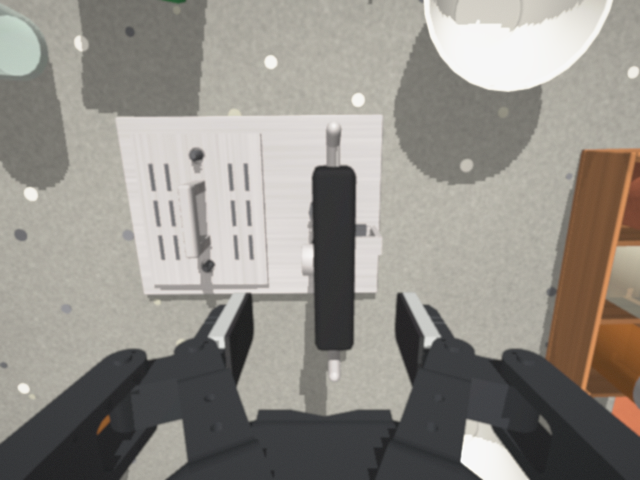

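The bar is parallel to the fingers and centred at px x≈334, against a gripper centreline of ≈324. That puts it about 5 mm further in +x, with the button at (307,262). I'll shift the tool 4 mm and descend.

Emit:
move_arm --pt "0 0 0 0 0.004 0.01 0.06" --pt "0 0 0 0 0.004 0.03 0.06" --pt "0 0 0 0 0.004 0.05 0.06" --pt "0 0 0 0 0.004 0.07 0.06" --pt "0 0 0 0 0.004 0.08 0.06" --pt "0 0 0 0 0.004 0.0805 0.06" --pt "0 0 0 0 0.004 0.0805 0.06"

```text
clock: 10.02
eef_pos: [608.4, 66.8, 139.9]
tcp_rot: [3.141, -0.0, 1.549]
contact_force: [-0.4, -0.2, -0.2]
opening: 0.7
grasp_force: 0.0
```

Emit:
move_arm --pt "0 0 0 0 0 0 0.04" --pt "0 0 0 0 0 0 0.03" --pt "0 0 0 0 0 0 0.02" --pt "0 0 0 0 0 0 0.015" --pt "0 0 0 0 0 0 0.015" --pt "0 0 0 0 0 0 0.015" --grip_force 40

```text
clock: 10.78
eef_pos: [608.3, 66.8, 139.9]
tcp_rot: [3.141, -0.0, 1.549]
contact_force: [-1.4, 0.4, 6.5]
opening: 0.286
grasp_force: 42.7
```

The opening reads about 25 mm, so the button is in. Pull up gently.

Emit:
move_arm --pt "0 0 0 0 0 -0.002 0.015" --pt "0 0 0 0 0 -0.004 0.015" --pt "0 0 0 0 0 -0.007 0.015" --pt "0 0 0 0 0 -0.011 0.015" --pt "0 0 0 0 0 -0.015 0.015" --pt "0 0 0 0 0 -0.019 0.015" --grip_force 60

```text
clock: 11.52
eef_pos: [608.2, 66.8, 158.7]
tcp_rot: [3.141, -0.0, 1.549]
contact_force: [5.0, 0.2, -4.2]
opening: 0.281
grasp_force: 64.0
```

Emit:
move_arm --pt "0 0 0 0 0 -0.005 0.015" --pt "0 0 0 0 0 -0.01 0.015" --pt "0 0 0 0 0 -0.016 0.015" --pt "0 0 0 0 0 -0.022 0.015" --pt "0 0 0 0 0 -0.028 0.015" --pt "0 0 0 0 0 -0.034 0.015" --pt "0 0 0 0 0 -0.039 0.015" --pt "0 0 0 0 0 -0.042 0.015"

```text
clock: 12.52
eef_pos: [608.2, 66.8, 200.8]
tcp_rot: [3.141, -0.0, 1.549]
contact_force: [5.3, 0.4, -3.3]
opening: 0.282
grasp_force: 64.0
```

Emit:
move_arm --pt "0 0 0 0 0 -0.002 0.015" --pt "0 0 0 0 0 -0.004 0.015" --pt "0 0 0 0 0 -0.006 0.015" --pt "0 0 0 0 0 -0.008 0.015" --pt "0 0 0 0 0 -0.011 0.015" --pt "0 0 0 0 0 -0.014 0.015" --pt "0 0 0 0 0 -0.018 0.015" --pt "0 0 0 0 0 -0.022 0.015"

```text
clock: 13.52
eef_pos: [608.1, 66.8, 222.2]
tcp_rot: [3.141, 0.0, 1.549]
contact_force: [6.5, -0.0, -4.8]
opening: 0.281
grasp_force: 63.6
```

Emit:
move_arm --pt "0 0 0 0 0 -0.005 0.015" --pt "0 0 0 0 0 -0.011 0.015" --pt "0 0 0 0 0 -0.017 0.015" --pt "0 0 0 0 0 -0.023 0.015" --pt "0 0 0 0 0 -0.029 0.015" --pt "0 0 0 0 0 -0.035 0.015" --pt "0 0 0 0 0 -0.039 0.015" --pt "0 0 0 0 0 -0.042 0.015"

```text
clock: 14.52
eef_pos: [608.1, 66.8, 264.2]
tcp_rot: [3.141, -0.0, 1.549]
contact_force: [6.9, 0.2, -5.7]
opening: 0.281
grasp_force: 63.7
```

Emit:
move_arm --pt "0 0 0 0 0 -0.001 0.015" --pt "0 0 0 0 0 -0.002 0.015" --pt "0 0 0 0 0 -0.003 0.015" --pt "0 0 0 0 0 -0.004 0.015" --pt "0 0 0 0 0 -0.005 0.015" --pt "0 0 0 0 0 -0.005 0.015"

```text
clock: 15.28
eef_pos: [608.1, 66.8, 269.2]
tcp_rot: [3.141, -0.0, 1.549]
contact_force: [5.9, 0.4, -4.5]
opening: 0.282
grasp_force: 63.8
```

Emit:
move_arm --pt "0 0 0 0 0 -0.0005 0.015" --pt "0 0 0 0 0 -0.001 0.015" --pt "0 0 0 0 0 -0.0015 0.015" --pt "0 0 0 0 0 -0.002 0.015" --pt "0 0 0 0 0 -0.002 0.015"

```text
clock: 15.9
eef_pos: [608.0, 66.8, 270.2]
tcp_rot: [-3.141, 0.0, 1.549]
contact_force: [7.9, 0.1, -10.3]
opening: 0.283
grasp_force: 62.9
```

```bash
python3 - <<'E'
from h import *
s=sensors.sense();print(s["clock"],s["eef_pos"].round(1),s["contact_force"].round(1),s["qvel"].round(4))
a=grab_frame("wrist")[0];b,d=grab_frame("scene")
P=pts("scene",d);q=P[180:300,330:440].reshape(-1,3);c=b[180:300,330:440].reshape(-1,3)
cv2.imwrite("pics/w6.png",np.hstack([cv2.resize(a,(400,300)),cv2.resize(b[130:310,280:520],(400,300),interpolation=2)])[:,:,::-1])
E
```

```text
15.9 [608.   66.8 270.2] [  7.9   0.1 -10.3] [-0.0006  0.0012 -0.0014 -0.0001  0.0005  0.0022]
```

View pics/w6.png

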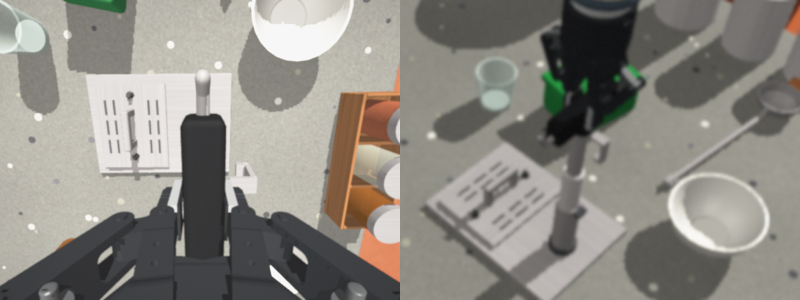

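The force rose to 10 N at +130.3 mm. The picture shows both sections out, the bar gripped at about (590,105) in the right half, and the plate flat on its pins. I'll confirm the stop with 1 mm more pull, then hand in.

Emit:
move_arm --pt "0 0 0 0 0 -0.0005 0.015" --pt "0 0 0 0 0 -0.001 0.015" --pt "0 0 0 0 0 -0.001 0.015" --pt "0 0 0 0 0 -0.001 0.015"

```text
clock: 16.5
eef_pos: [607.9, 66.8, 270.3]
tcp_rot: [-3.141, 0.0, 1.549]
contact_force: [11.6, 1.0, -16.6]
opening: 0.281
grasp_force: 62.3
```

The arm is firmly at the stop with a steady hold.

```bash
python3 -c "
from rig import order
print(order.sign_off())"
```

```text
the job is handed in; nothing more can be done
None
```

I handed the job in at about 16.5 s: the drip plate lies flush on its pins and let go, and the post is pulled up to its second stop with the cross-bar still gripped; the hand-in returned no verdict.

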